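# Load the picking tray and slide it onto the marked runners

## Robot

A 6-joint arm with a two-finger parallel gripper is mounted at the origin on the work surface. World frame = base frame: x ahead of the robot, y to its left, z up, the work surface at z = 0. Lengths are in mm, angles in rad, forces in N, time in s.
With the tool pointing down it reaches from about 325 to 775 mm from the base axis. Payload 5.5 kg.
Tool frame: the origin (TCP) lies midway between the tips of the shut fingers; the grasp point (between the pads) lies 19 mm behind it; z points along the fingers, y is the line along which they close (so a half turn about z gives the same grasp; the last joint's range is limited). The gripper opens to 88 mm and grips with 3 to 60 N. Pads are 20 mm wide; open, the fingers measure 115 mm over their backs; the gripper's body (75 mm by 178 mm) begins 61 mm behind the grasp point.
Start: joints at [1.231, 0.091, 1.231, -0, 1.82, -0.057], TCP at [167.431, 576.179, 189.131] pointing down, gripper open.
Joint ranges: [-2.87, 2.87], [-0.86, 2.18], [0.17, 2.46], [-1.51, 4.65], [0.06, 2.69], [-2.65, 2.65]. Speed limits (rad/s): [2.57, 2.57, 3.01, 3.14, 3.14, 3.14].

## Interface

Orientations are given as a rotation vector (axis times angle).
In Python, from workcell import r gives the robot as it stands.
- The arm moves only by the tool play_rows, never from a script. Its argument "steps" is a list of rows, each a list of 7 numbers: the shift along the tool's x, y, z in m, then the turn, a rotation vector about the tool's x, y, z in rad, then the opening, from -1 (shut) to 1 (fully open). In form: [[dx, dy, dz, ax, ay, az, fingers], ...]. A call has 1 to 10 rows; each row is the pose to reach, as a shift and turn from the pose commanded when the call began, along the tool's axes at that moment; what a row does not reach only later rows make up. A row lasts 1/10 s, in which the tool goes at most 50 mm and 8.59 degrees, less where a joint would pass 70% of its speed; a pose out of reach is approached as far as the arm can. A call with a gripper value outside its range is refused whole. The fingers move at their own pace and stop on an object; "squeeze" is the grip in N (left out, the last holds). Time passes only in rows, so rows that repeat a pose let the fingers close. It gives the time, the measured TCP pose, the force, the opening and the grip force at its end, in the units of the state.
- r.read_state(): the state, without advancing time (a new reading comes with each control period).
- r.capture(name): name is "scene" or "top" or "wrist"; returns the picture (420x560x3 uint8, red, green, blue); there is no depth.
- r.camera_model(name): a dict with "K" (3x3 intrinsics, pixels), "rvec" (rotation vector, rad) and "tvec" (3), from world to camera coordinates, as OpenCV has them; the wrist camera has in their place "tool_from_camera" (4x4, takes a point from camera to tool coordinates, whose origin is the TCP and whose axes are the flange's). Camera axes: x right, y down, z forward; pixel columns grow to the right and rows downward; lengths in mm; the calibration is good to about 2 mm. The wrist camera is an equidistant fisheye: a pixel r from the principal point sees the ray r / f radians off the axis. A picture is of the moment at which its call begins: read the wrist's pose just before it. camera_model takes no time and is no camera call.
- r.hand_in(): hands the job in; it is judged then, once.
The state is a dict: "time": time; "joint_pos": joint angles; "dq": joint speeds; "joint_efforts": joint torques, N m; "position": TCP position; "tool_rot": TCP orientation; "force": force on the tool from outside, world axes, zero at the start; "moment": the same for the moment, N m; "width": finger opening in mm; "gripper_force": force on a finger pad.
Only numpy, scipy, OpenCV 4.12 (cv2) and the standard library are available. Lean on these libraries where they do the work, as an engineer would, in place of code of your own. Each camera call takes 0.05 s, during which the arm holds its last target. There are 200 camera calls.

## Task

Put the carton with the red band into the aluminium tray while the tray is still standing on the table. Then pick the tray up by its blue grip and slide it in, from the open front of the rack, on the pair of runners level with the green collar on the rack's own marker rod, until it is fully home against the rear stops; let go and leave the carton in the tray. Leave the two other cartons where they are.

Things in the scene. Friction and masses are not known exactly. Their poses are not given: they have to be found in the camera images.
- rack: Fixed open rack of dark steel with three pairs of aluminium runners, 180 x 250 mm foot, 280 mm high, open on top. Origin: centre of its foot on the table; x is the direction in which a tray slides in (the open front is at -x), y to the left, z up. Ledges run from x = -65 mm to the rear stops, whose front faces are at x = +81 mm; flared mouths begin at x = -88 mm.
- runners1 (a point): Lowest runner pair: the point midway between the two ledges at the height of their upper faces, 80 mm above the table, where the centre of the tray's underside lies when fully home (x = +6, y = 0 of the rack); axes as the rack. Ledges are 18 mm wide; the upright flanges outside them reach 22 mm above the ledge and stand 202 mm apart (6 mm play each side of the tray).
- runners2 (a point): The same for the middle runner pair, 145 mm above the table.
- runners3 (a point): The same for the top runner pair, 210 mm above the table.
- marker_rod (a point): Foot, on the table, of the upright steel marker rod (12 mm thick, 275 mm high) that belongs to the rack, outside its left side (at x = -20, y = 150 mm of the rack). Exactly one green collar sits on it.
- collar1_mid (a point): Centre of a green collar (36 mm diameter, 18 mm high, fixed), 80 mm above the table = level with the lowest runner pair. It is on the rack's marker rod or, as a spare, on a rod of the wooden two-rod stand at the left of the table, where it means nothing.
- collar2_mid (a point): The same for the collar 145 mm above the table = level with the middle runner pair.
- collar3_mid (a point): The same for the collar 210 mm above the table = level with the top runner pair.
- tray_floor (a point): Centre of the upper face of the loose tray's floor, 4 mm above its underside. Aluminium tray, 150 mm (x) x 190 mm (y), outer walls 3 mm thick reaching 22 mm above the underside, about 0.14 kg. x points to the tray's rear, away from the grip; z up. It leads with its +x edge into the rack. Its centre of mass is about 55 mm from here towards the grip.
- tray_handle (a point): Grip point of the tray's blue handle, same axes as the tray: a block 62 mm long (x), 14 mm thick (y) that stands out at the tray's front, 8 to 48 mm above the tray's underside. This point is at x = -116, y = 0 of the tray's centre, 30 mm above the underside (41 mm from the front wall); pinch it across y.
- carton_red_mid (a point): Centre of the loose carton with a red band: 64 mm (x) x 44 mm (y) x 40 mm (z), about 40 g. z up.
- carton_blue_mid (a point): Centre of a like carton with a blue band; to be left alone.
- carton_yellow_mid (a point): Centre of a like carton with a yellow band; to be left alone.
Mind the look-alikes: they are no part of the job. What is shaped like the part that bears carton_red_mid but pink or turquoise is not meant.

How it is judged:
By the outcome, as a careful person would: the job done as asked, in the order asked, and still so for the second after the job is handed in, with the robot touching nothing.
It also fails if it takes over 72 s, if anything falls off the work surface, if the arm or the gripper's body presses on something with over 40 N, if the wrist force passes 120 N, or if a joint passes its speed limit or range.

## Working session

There is one attempt and no reset: what is moved stays moved. The work goes in short steps, Python scripts to look and compute and a tool call to move; the robot and the scene stay as the last step left them, time stands still between calls to the robot, and variables do not carry over. Pictures are saved under pics/ and viewed, at most 10 in all, crops included, and the job is handed in when it is done.

Besides the shell and the picture viewer there is one more tool, called after "Emit:" as name(argument=value, ...), one argument or row to a line, values as JSON. play_rows: Moves the arm, as the interface text tells. Its arguments: {"type":"object","properties":{"steps":{"type":"array"},"squeeze":{"type":"number"}},"required":["steps"]}

```bash
mkdir -p pics; python3 - <<'E'
from workcell import r
import cv2,numpy as np
for n in("scene","top"):
    im=r.capture(n); cv2.imwrite(f"pics/{n}0.png",im[:,:,::-1]); m=r.camera_model(n)
    print(n,np.round(m["K"],1).tolist(),np.round(m["rvec"],4),np.round(m["tvec"],1))
s=r.read_state(); print(s)
print(r.camera_model("wrist"))
E
```

```text
scene [[458.3, 0.0, 270.1], [0.0, 458.3, 205.6], [0.0, 0.0, 1.0]] [ 1.4446  2.3565 -0.6901] [ 150.  -427.3 1653.1]
top [[489.9, 0.0, 285.6], [0.0, 489.9, 216.4], [0.0, 0.0, 1.0]] [ 2.1864 -2.1732  0.0881] [ 130.8  605.5 1679.6]
{'time': 0.1, 'joint_pos': array([ 1.23133703e+00,  9.17923616e-02,  1.23175304e+00, -2.25588390e-05,
        1.81982613e+00, -5.67134741e-02]), 'dq': array([-0.00073244, -0.00092563, -0.00156633, -0.00011083, -0.00134703,
        0.00018745]), 'joint_efforts': array([ 1.91747953e-03, -4.47860742e+01, -4.07568669e+01,  6.99191680e-02,
        2.84009107e-02, -1.16246015e-04]), 'position': array([167.30275621, 575.85677265, 188.12177292]), 'tool_rot': array([-4.42620277e-01, -3.10992273e+00,  2.74609150e-03]), 'force': array([-0.50849332, -0.07550987, -0.73513606]), 'moment': array([0.02045713, 0.04914361, 0.02867573]), 'gripper_force': 0.0, 'width': 87.5284549334674}
{'K': array([[325.1922621 ,   0.        , 274.86047139],
       [  0.        , 325.1922621 , 208.99852683],
       [  0.        ,   0.        ,   1.        ]]), 'tool_from_camera': array([[ 1.11714426e-04, -9.66975559e-01, -2.54869094e-01,
         6.84405486e+01],
       [ 9.99999801e-01,  2.66097939e-04, -5.71257177e-04,
         1.15032585e+00],
       [ 6.20211869e-04, -2.54868980e-01,  9.66975397e-01,
        -1.96446316e+02],
       [ 0.00000000e+00,  0.00000000e+00,  0.00000000e+00,
         1.00000000e+00]])}
```

View pics/scene0.png

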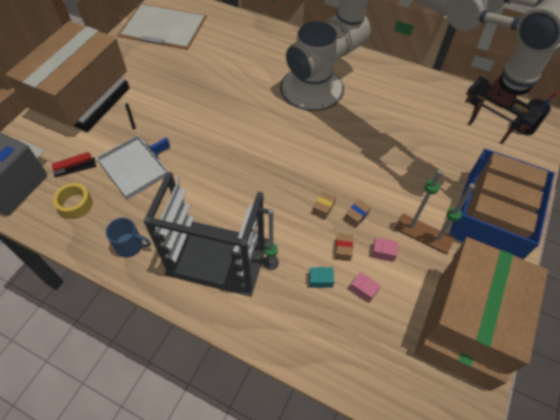

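View pics/top0.png

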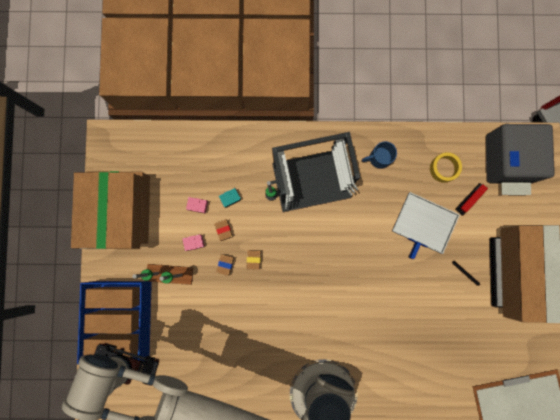

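The scene picture shows the tray at about (133,166) with its blue grip at (160,147), the rack at (210,240) and a green collar at its foot near (270,250). In the top view the tray is at (425,222), its grip at (416,250) and the rack at (317,175).

Candidates for the red carton, in top pixels: red band (223,230), blue band (226,265), yellow band (254,259), pink blocks (197,205) and (194,242), turquoise block (230,198). Only (223,230) is a carton with a red band. I'll confirm it in an enlarged crop.

```bash
python3 - <<'E'
import cv2,numpy as np
s=cv2.imread("pics/scene0.png");t=cv2.imread("pics/top0.png")
def c(im,x,y,w,h,W,H): return cv2.resize(im[y:y+h,x:x+w],(W,H),interpolation=cv2.INTER_CUBIC)
a=np.hstack([c(s,140,165,150,130,400,347)[:300],c(t,260,120,110,100,400,364)[:300]])
b=np.hstack([c(t,180,180,100,75,400,300),c(t,380,180,100,75,400,300)])
cv2.imwrite("pics/z1.png",np.vstack([a,b]))
E
```

```text
(no output)
```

View pics/z1.png

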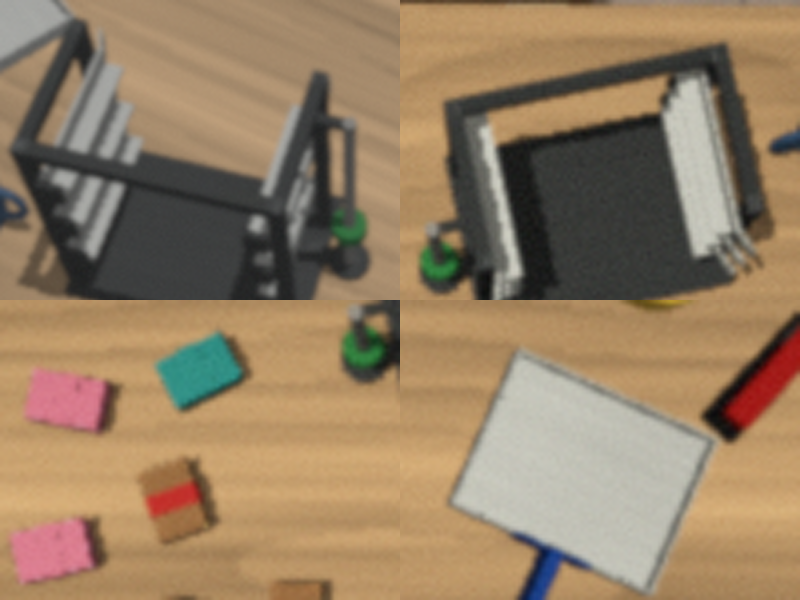

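The crop confirms the red-banded carton at top pixel about (223,230). The neighbours are plain pink or turquoise. The rack's rod carries one collar, low down. Next I measure its height and the poses.

```bash
cat > h.py <<'E'
import cv2,numpy as np
from scipy.spatial.transform import Rotation as R
from scipy.optimize import least_squares
from workcell import r
def proj(n,P):
    m=r.camera_model(n); return cv2.projectPoints(np.float64(P).reshape(-1,1,3),m["rvec"],m["tvec"],m["K"],None)[0][:,0]
def ray(n,px):
    m=r.camera_model(n); Q=cv2.Rodrigues(m["rvec"])[0]
    d=np.linalg.solve(m["K"],np.c_[np.atleast_2d(px),np.ones(len(np.atleast_2d(px)))].T)
    return -Q.T@m["tvec"],(Q.T@d).T
def unproj(n,px,z):
    c,d=ray(n,px); return c+d*((z-c[2])/d[:,2])[:,None]
def tri(ps,pt):
    f=lambda P:np.r_[proj("scene",P)[0]-ps,proj("top",P)[0]-pt]
    s=least_squares(f,[500,0,100]); return s.x,np.abs(s.fun).max()
E
python3 - <<'E'
from h import *
s=cv2.imread("pics/scene0.png");t=cv2.imread("pics/top0.png")
def blob(im,lo,hi,x0,y0,x1,y1,k=None):
    h=cv2.cvtColor(im,cv2.COLOR_BGR2HSV); m=cv2.inRange(h,lo,hi)
    z=np.zeros_like(m); z[y0:y1,x0:x1]=m[y0:y1,x0:x1]; ys,xs=np.nonzero(z); return np.array([xs.mean(),ys.mean()]),len(xs),z
G=((45,100,40),(80,255,255))
gs=blob(s,*G,258,238,285,262);gt=blob(t,*G,262,180,282,202)
print("collar",gs[:2],gt[:2],tri(gs[0],gt[0]))
# collar center/rod foot/top hints
for z in(80,145,210): print(z,unproj("top",gt[0],z+5),unproj("scene",gs[0],z+3))
rd=lambda im,a:blob(im,(0,150,120),(6,255,255),*a)
a=rd(s,(330,232,358,262));b=rd(t,(212,218,236,243)); print("red",a[:2],b[:2],tri(a[0],b[0]),unproj("top",b[0],40),cv2.minAreaRect(cv2.findNonZero(b[2])))
# tray rim: corners from crop (4x): crop px -> image
for c in [(120,52),(314,140),(250,290),(52,203)]:
    print(c,unproj("top",np.array(c)/4+[380-.4,180-.4],22).round(1))
bl=blob(t,(105,120,60),(125,255,255),408,230,430,262); print("blue",bl[:2],unproj("top",bl[0],48),cv2.minAreaRect(cv2.findNonZero(bl[2])))
# rack upper frame corners from crop (400/110)
k=110/400
for c in [(447,100),(724,44),(762,212)]:
    print(c,unproj("top",np.array([c[0]-400,c[1]])*k+[259.6,119.6],280).round(1))
E
```

```text
collar (array([270.01333333, 250.72      ]), 75) (array([270.77142857, 192.31428571]), 70) (array([684.48123063, 182.63469524,  66.73254365]), np.float64(0.8408049846709105))
80 [[680.80524442 184.91345261  85.        ]] [[692.6009153 184.6538287  83.       ]]
145 [[672.30296355 182.86871411 150.        ]] [[722.00065306 199.78226359 148.        ]]
210 [[663.80068268 180.8239756  215.        ]] [[751.40039081 214.91069847 213.        ]]
red (array([344.28235294, 243.31764706]), 85) (array([222.92753623, 229.31884058]), 69) (array([558.20618201, 348.15850493,  37.97811899]), np.float64(0.5618612293712317)) [[557.46258035 349.82354375  40.        ]] ((222.90000915527344, 229.20001220703125), (5.375872611999512, 12.965338706970215), 71.56504821777344)
(120, 52) [[ 691.  -298.7   22. ]]
(314, 140) [[ 614.8 -466.7   22. ]]
(250, 290) [[ 484.1 -408.3   22. ]]
(52, 203) [[ 558.4 -237.7   22. ]]
blue (array([414.89473684, 249.23684211]), 76) [[ 492.9672957  -307.39318028   48.        ]] ((414.31866455078125, 249.31089782714844), (6.190414905548096, 16.62774085998535), 30.25643539428711)
(447, 100) [[791.5 174.7 280. ]]
(724, 44) [[839.8 -53.3 280. ]]
(762, 212) [[700.1 -83.8 280. ]]
```

The collar triangulates to z of about 67 mm, against 80/145/210, so it is the lowest pair (runners1). The red carton's top is at about (557,350,40). Next I plan the tool moves and look at the carton from above with the wrist camera.

```bash
cat >> h.py <<'E'
def Rt(a,tilt): # tool x at heading a, approach tilted forward by tilt
    h=np.array([np.cos(a),np.sin(a),0]);z=np.array([0,0,1.])
    tz=-z*np.cos(tilt)+h*np.sin(tilt); tx=h*np.cos(tilt)+z*np.sin(tilt)
    return np.c_[tx,np.cross(tz,tx),tz]
def pose():
    s=r.read_state(); return np.array(s["position"]),R.from_rotvec(s["tool_rot"]).as_matrix(),s
def go(tcp,a,tilt=0):
    p,Q,s=pose(); T=Rt(a,tilt)
    print("t",round(s["time"],2),"shift m",(Q.T@(np.array(tcp)-p)/1000).round(4),"turn",R.from_matrix(Q.T@T).as_rotvec().round(3))
def grasp(g,a,tilt=0): go(np.array(g)+19*Rt(a,tilt)[:,2],a,tilt)
def wray(px,p,Q):
    m=r.camera_model("wrist");K=m["K"];T=np.array(m["tool_from_camera"])
    v=(np.atleast_2d(px)-K[:2,2])/K[0,0]; th=np.linalg.norm(v,axis=1,keepdims=True)
    d=np.c_[v/np.maximum(th,1e-9)*np.sin(th),np.cos(th)]
    return Q@T[:3,3]+p,(d@T[:3,:3].T)@Q.T
def wun(px,p,Q,z):
    c,d=wray(px,p,Q); return c+d*((z-c[2])/d[:,2])[:,None]
def wproj(P,p,Q):
    m=r.camera_model("wrist");K=m["K"];T=np.array(m["tool_from_camera"])
    X=((np.atleast_2d(P)-p)@Q-T[:3,3])@T[:3,:3]
    rr=np.linalg.norm(X[:,:2],axis=1); th=np.arctan2(rr,X[:,2])
    return X[:,:2]/rr[:,None]*th[:,None]*K[0,0]+K[:2,2]
def shot(name):
    p,Q,_=pose(); im=r.capture("wrist"); cv2.imwrite(f"pics/{name}.png",im[:,:,::-1]); np.savez(f"pics/{name}.npz",p=p,Q=Q); return im
E
python3 -c "
from h import *
go([540,335,190],.415)"
```

```text
t 0.1 shift m [-0.4251 -0.1273 -0.0017] turn [-1.000e-03  2.000e-03  2.444e+00]
```

Emit:
play_rows(
  steps=[
    [0, 0, -0.05, 0, 0, 0, 1],
    [0, 0, -0.1, 0, 0, 0, 1],
    [0, 0, -0.13, 0, 0, 0, 1],
    [-0.4251, -0.1273, -0.13, 0, 0, 2.444, 1],
    [-0.4251, -0.1273, -0.13, 0, 0, 2.444, 1],
    [-0.4251, -0.1273, -0.13, 0, 0, 2.444, 1],
    [-0.4251, -0.1273, -0.13, 0, 0, 2.444, 1],
    [-0.4251, -0.1273, -0.13, 0, 0, 2.444, 1],
    [-0.4251, -0.1273, -0.13, 0, 0, 2.444, 1],
    [-0.4251, -0.1273, -0.13, 0, 0, 2.444, 1],
  ],
)

```text
time: 1.1
position: [462.8, 384.8, 318.7]
tool_rot: [-1.949, -2.463, 0.001]
force: [-0.3, 1.1, 0.4]
width: 87.9
gripper_force: 0.0
```

```bash
python3 -c "
from h import *
print(pose()[0],pose()[2]['joint_pos']);go([540,335,190],.415)"
```

```text
[462.77530401 384.76667707 318.71149553] [6.37028668e-01 1.68922206e-01 9.12408457e-01 1.12374449e-04
 2.06091556e+00 4.05180799e-01]
t 1.1 shift m [-0.0662  0.0638  0.1287] turn [-0.000e+00  1.000e-03  1.388e+00]
```

Emit:
play_rows(
  steps=[
    [-0.0662, 0.0638, 0.0, 0, 0, 1.388, 1],
    [-0.0662, 0.0638, 0.03, 0, 0, 1.388, 1],
    [-0.0662, 0.0638, 0.08, 0, 0, 1.388, 1],
    [-0.0662, 0.0638, 0.1287, 0, 0, 1.388, 1],
    [-0.0662, 0.0638, 0.1287, 0, 0, 1.388, 1],
    [-0.0662, 0.0638, 0.1287, 0, 0, 1.388, 1],
    [-0.0662, 0.0638, 0.1287, 0, 0, 1.388, 1],
    [-0.0662, 0.0638, 0.1287, 0, 0, 1.388, 1],
    [-0.0662, 0.0638, 0.1287, 0, 0, 1.388, 1],
    [-0.0662, 0.0638, 0.1287, 0, 0, 1.388, 1],
  ],
)

```text
time: 2.1
position: [538.8, 336.8, 189.7]
tool_rot: [3.073, 0.649, -0.002]
force: [-0.6, -0.2, 0.4]
width: 87.8
gripper_force: 0.0
```

```bash
python3 - <<'E'
from h import *
im=shot("w1")[:,:,::-1].copy(); p,Q,s=pose(); print(p,s["joint_pos"].round(3))
print(wproj([[558,349,40],[540,335,0]],p,Q).round(1))
h=cv2.cvtColor(im,cv2.COLOR_BGR2HSV); m=cv2.inRange(h,(0,150,100),(6,255,255))|cv2.inRange(h,(174,150,100),(180,255,255))
n,l,st,c=cv2.connectedComponentsWithStats(m)
for i in np.argsort(-st[1:,4])[:3]+1:
    b=cv2.boxPoints(cv2.minAreaRect(cv2.findNonZero((l==i).astype(np.uint8)))); print(st[i],c[i],wun(b,p,Q,40).round(1).tolist())
E
```

```text
[538.82712217 336.74833822 189.68792179] [ 0.505  0.19   1.122 -0.     1.831  1.659]
[[271.7 170. ]
 [276.6 183.6]]
[251 159  43  20 691] [272.13748191 168.40955137] [[543.9, 367.5, 40.0], [561.0, 373.3, 40.0], [575.6, 331.3, 40.0], [558.6, 325.2, 40.0]]
```

View pics/w1.png

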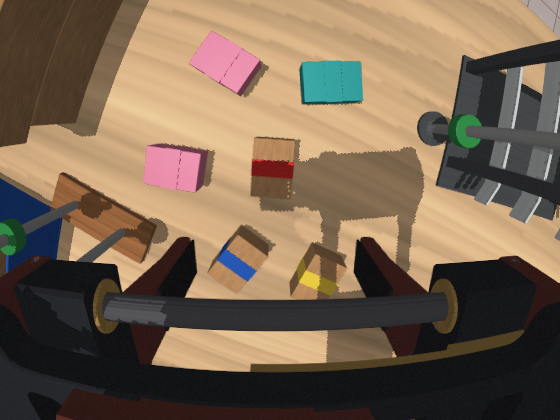

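The wrist view shows the red carton at (273,168), with pink at (175,168) and (225,62), turquoise at (331,82), blue at (238,258) and yellow at (318,272). The band is 44.8 mm long, which fits, centred at (560,349) with yaw about 0.35. It agrees with the top view.

```bash
python3 -c "
from h import *
go([559.5,349.3,9],.35)"
```

```text
t 2.15 shift m [ 0.0242 -0.0031  0.1807] turn [0.    0.001 0.067]
```

Emit:
play_rows(
  steps=[
    [0.0242, -0.0031, 0.02, 0, 0, 0.067, 0.45],
    [0.0242, -0.0031, 0.06, 0, 0, 0.067, 0.45],
    [0.0242, -0.0031, 0.1, 0, 0, 0.067, 0.45],
    [0.0242, -0.0031, 0.14, 0, 0, 0.067, 0.45],
    [0.0242, -0.0031, 0.165, 0, 0, 0.067, 0.45],
    [0.0242, -0.0031, 0.1807, 0, 0, 0.067, 0.45],
    [0.0242, -0.0031, 0.1807, 0, 0, 0.067, 0.45],
    [0.0242, -0.0031, 0.1807, 0, 0, 0.067, -0.2],
    [0.0242, -0.0031, 0.1807, 0, 0, 0.067, -0.2],
    [0.0242, -0.0031, 0.1807, 0, 0, 0.067, -0.2],
  ],
  squeeze=12,
)

```text
time: 3.15
position: [561.0, 350.3, 12.1]
tool_rot: [-3.091, -0.553, -0.005]
force: [0.2, 0.5, 0.9]
width: 43.4
gripper_force: 0.0
```

Emit:
play_rows(
  steps=[
    [0, 0, 0, 0, 0, 0, -0.2],
    [0, 0, 0, 0, 0, 0, -0.2],
    [0, 0, -0.02, 0, 0, 0, -0.2],
    [0, 0, -0.06, 0, 0, 0, -0.2],
    [0, 0, -0.11, 0, 0, 0, -0.2],
    [0, 0, -0.16, 0, 0, 0, -0.2],
    [0, 0, -0.2, 0, 0, 0, -0.2],
    [0, 0, -0.2, 0, 0, 0, -0.2],
  ],
)

```text
time: 3.95
position: [561.7, 350.8, 219.1]
tool_rot: [-3.088, -0.552, -0.02]
force: [0.8, -0.8, 0.9]
width: 34.9
gripper_force: 0.0
```

The grip closed to 35 mm with no force, so it missed. Looking.

```bash
python3 -c "
from h import *
shot('w2')"
```

```text
(no output)
```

View pics/w2.png

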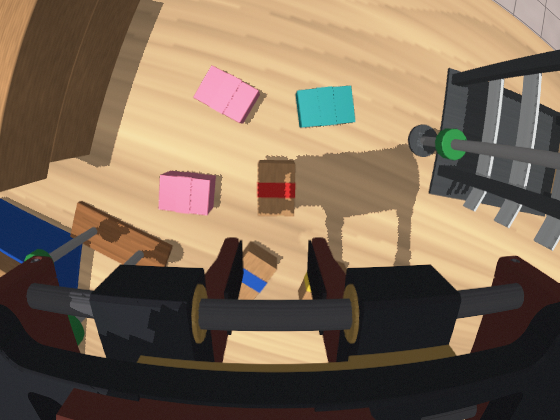

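The carton still stands upright at (276,187), close to where it was. I'll measure whether it moved and check its width.

```bash
python3 - <<'E'
from h import *
for n in("w1","w2"):
    d=np.load(f"pics/{n}.npz");p,Q=d["p"],d["Q"];im=cv2.imread(f"pics/{n}.png")
    h=cv2.cvtColor(im,cv2.COLOR_BGR2HSV); m=cv2.inRange(h,(0,130,50),(8,255,255))|cv2.inRange(h,(174,130,50),(180,255,255))
    m[:140]=0;m[205:]=0;m[:,:240]=0;m[:,310:]=0
    b=cv2.boxPoints(cv2.minAreaRect(cv2.findNonZero(m)))
    for z in (40,): q=wun(b,p,Q,z);print(n,p.round(1),q.mean(0).round(1),[np.linalg.norm(q[i]-q[i-1]).round(1) for i in (0,1)],q.round(1)[:,:2].tolist())
    print("tcp px",wproj([p,p-19*Q[:,2]],p,Q).round(1).tolist())
    for z in(0,40): print("under tcp",z,wproj([[p[0],p[1],z]],p,Q).round(1))
t=r.capture("top")[:,:,::-1];cv2.imwrite("pics/t2.png",t)
h=cv2.cvtColor(t,cv2.COLOR_BGR2HSV);m=cv2.inRange(h,(0,130,50),(8,255,255));m[:218]=0;m[245:]=0;m[:,:210]=0;m[:,238:]=0
ys,xs=np.nonzero(m);print(xs.mean(),ys.mean(),len(xs),r.read_state()["width"])
E
```

```text
w1 [538.8 336.8 189.7] [559.7 349.3  40. ] [np.float64(45.0), np.float64(18.6)] [[543.4, 367.4], [561.1, 373.4], [575.8, 331.4], [558.3, 325.0]]
tcp px [[275.2, 237.7], [275.3, 248.7]]
under tcp 0 [[275.  183.9]]
under tcp 40 [[275.  190.6]]
w2 [561.7 350.8 219.1] [560.  349.3  40. ] [np.float64(18.0), np.float64(44.6)] [[560.7, 373.3], [576.2, 331.5], [559.4, 325.0], [543.8, 367.3]]
tcp px [[275.2, 237.7], [275.3, 248.7]]
under tcp 0 [[275.3 182.2]]
under tcp 40 [[275.3 187.7]]
218.625 232.125 8 34.86380021177934
```

The carton hasn't moved and the fingers were centred on it, so the grip just needed a firmer close and more time. Retrying with fingers fully shut, and checking the force before lifting.

Emit:
play_rows(
  steps=[
    [0, 0, 0.02, 0, 0, 0, 0.45],
    [-0.002, 0, 0.06, 0, 0, 0, 0.45],
    [-0.002, 0, 0.1, 0, 0, 0, 0.45],
    [-0.002, 0, 0.14, 0, 0, 0, 0.45],
    [-0.002, 0, 0.18, 0, 0, 0, 0.45],
    [-0.002, 0, 0.2, 0, 0, 0, 0.45],
    [-0.002, 0, 0.212, 0, 0, 0, 0.45],
    [-0.002, 0, 0.212, 0, 0, 0, -1],
    [-0.002, 0, 0.212, 0, 0, 0, -1],
    [-0.002, 0, 0.212, 0, 0, 0, -1],
  ],
  squeeze=15,
)

```text
time: 5.05
position: [559.0, 349.5, -0.2]
tool_rot: [-3.092, -0.553, -0.005]
force: [1.4, -0.3, 0.0]
width: 43.5
gripper_force: 15.0
```

Emit:
play_rows(
  steps=[
    [0, 0, 0, 0, 0, 0, -1],
    [0, 0, 0, 0, 0, 0, -1],
    [0, 0, 0, 0, 0, 0, -1],
    [0, 0, 0, 0, 0, 0, -1],
  ],
)

```text
time: 5.45
position: [558.9, 349.4, -0.3]
tool_rot: [-3.092, -0.553, -0.005]
force: [-0.6, -1.0, 5.6]
width: 44.0
gripper_force: 15.0
```

Emit:
play_rows(
  steps=[
    [0, 0, -0.02, 0, 0, 0, -1],
    [0, 0, -0.06, 0, 0, 0, -1],
    [0, 0, -0.11, 0, 0, 0, -1],
    [0, 0, -0.16, 0, 0, 0, -1],
    [0, 0, -0.2, 0, 0, 0, -1],
    [0, 0, -0.22, 0, 0, 0, -1],
    [0, 0, -0.22, 0, 0, 0, -1],
  ],
)

```text
time: 6.15
position: [559.0, 349.6, 222.5]
tool_rot: [-3.09, -0.553, -0.011]
force: [-0.4, -0.8, -0.5]
width: 43.7
gripper_force: 15.0
```

```bash
python3 -c "
from h import *
go([450,230,220],0);go([450,-230,220],-.42);go([581.5,-350.5,220],-.42)"
```

```text
t 6.15 shift m [-0.1437  0.0744  0.0013] turn [-0.002 -0.007  0.354]
t 6.15 shift m [-3.031e-01  5.059e-01 -3.000e-04] turn [-0.004 -0.007  0.774]
t 6.15 shift m [-2.215e-01  6.645e-01  1.000e-04] turn [-0.004 -0.007  0.774]
```

Emit:
play_rows(
  steps=[
    [-0.05, 0.01, 0, 0, 0, 0.1, -1],
    [-0.1, 0.03, 0, 0, 0, 0.2, -1],
    [-0.144, 0.06, 0, 0, 0, 0.3, -1],
    [-0.17, 0.1, 0, 0, 0, 0.35, -1],
    [-0.185, 0.147, 0, 0, 0, 0.4, -1],
    [-0.2, 0.194, 0, 0, 0, 0.5, -1],
    [-0.217, 0.24, 0, 0, 0, 0.6, -1],
    [-0.233, 0.287, 0, 0, 0, 0.7, -1],
    [-0.25, 0.334, 0, 0, 0, 0.77, -1],
    [-0.266, 0.38, 0, 0, 0, 0.77, -1],
  ],
)

```text
time: 7.15
position: [439.0, -100.6, 215.3]
tool_rot: [-3.073, 0.652, 0.005]
force: [0.6, 0.0, -1.0]
width: 44.1
gripper_force: 15.0
```

```bash
python3 -c "
from h import *
go([450,-230,220],-.42);go([530,-327,200],-.42)"
```

```text
t 7.15 shift m [ 0.0626  0.1138 -0.0049] turn [0.    0.003 0.002]
t 7.15 shift m [0.1752 0.17   0.0148] turn [0.    0.003 0.002]
```

Emit:
play_rows(
  steps=[
    [0.025, 0.043, 0, 0, 0, 0, -1],
    [0.05, 0.086, 0, 0, 0, 0, -1],
    [0.075, 0.12, 0, 0, 0, 0, -1],
    [0.11, 0.15, 0, 0, 0, 0, -1],
    [0.15, 0.17, 0.01, 0, 0, 0, -1],
    [0.1752, 0.17, 0.0148, 0, 0, 0, -1],
    [0.1752, 0.17, 0.0148, 0, 0, 0, -1],
    [0.1752, 0.17, 0.0148, 0, 0, 0, -1],
  ],
)

```text
time: 7.95
position: [530.9, -324.6, 199.9]
tool_rot: [-3.072, 0.649, 0.007]
force: [0.3, 0.1, 0.4]
width: 44.1
gripper_force: 15.0
```

```bash
python3 - <<'E'
from h import *
im=shot("w3")[:,:,::-1].copy(); p,Q,s=pose(); print(p)
y=-.42;c=np.array([587,-353]);M=np.array([[np.cos(y),-np.sin(y)],[np.sin(y),np.cos(y)]])
L=np.array([[75,95],[75,-95],[-75,-95],[-75,95]])
P=np.c_[L@M.T+c,np.full(4,22)];print(wproj(P,p,Q).round(1).tolist())
E
```

```text
[ 530.91206873 -324.45781281  201.47240844]
[[197.0, 69.1], [360.8, 70.4], [357.0, 195.6], [199.5, 194.9]]
```

View pics/w3.png

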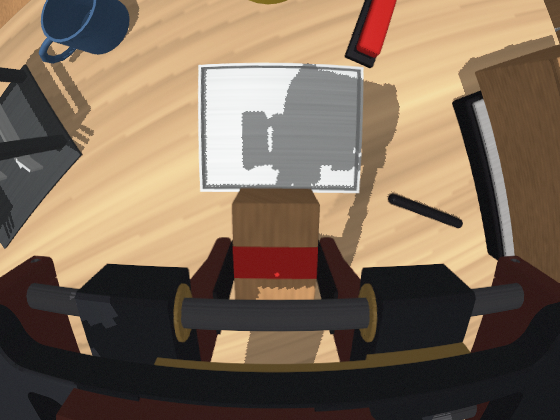

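The carton is in the grip. The tray rim's outer corners are at about (199,64), (362,67), (358,192) and (201,191).

```bash
cat >> h.py <<'E'
def fit(L,px,z,p,Q,x0):
    L=np.array(L,float)
    def f(v):
        c,s=np.cos(v[2]),np.sin(v[2]); P=np.c_[L@np.array([[c,s],[-s,c]])+v[:2],np.broadcast_to(z,len(L))]
        return (wproj(P,p,Q)-px).ravel()
    s=least_squares(f,x0); print("fit",s.x.round(3),"res px",s.fun.round(1)); return s.x
E
python3 - <<'E'
from h import *
d=np.load("pics/w3.npz");p,Q=d["p"],d["Q"]
v=fit([[75,95],[75,-95],[-75,-95],[-75,95]],[[199,64],[362,67],[358,192],[201,191]],22,p,Q,[587,-353,-.42])
u=np.array([np.cos(v[2]),np.sin(v[2])]);print("handle",v[:2]-116*u)
t=v[:2]-5*u
go([*t,120],v[2]);go([*t,6],v[2])
E
```

```text
fit [ 5.90361e+02 -3.56526e+02 -4.25000e-01] res px [-0.6  0.4  0.9 -0.4  0.6  0.2 -0.9 -0.2]
handle [ 484.66429521 -308.73378807]
t 8.0 shift m [0.0625 0.0053 0.0813] turn [-0.     0.003  0.009]
t 8.0 shift m [0.0628 0.0054 0.1953] turn [-0.     0.003  0.009]
```

Emit:
play_rows(
  steps=[
    [0.03, 0.003, 0.03, 0, 0, 0, -1],
    [0.063, 0.0053, 0.06, 0, 0, 0.009, -1],
    [0.063, 0.0053, 0.1, 0, 0, 0.009, -1],
    [0.063, 0.0053, 0.14, 0, 0, 0.009, -1],
    [0.063, 0.0053, 0.17, 0, 0, 0.009, -1],
    [0.063, 0.0053, 0.185, 0, 0, 0.009, -1],
    [0.063, 0.0053, 0.193, 0, 0, 0.009, -1],
    [0.063, 0.0053, 0.193, 0, 0, 0.009, -1],
  ],
)

```text
time: 8.8
position: [587.0, -355.2, 10.6]
tool_rot: [3.071, -0.662, 0.001]
force: [0.1, -0.1, -1.2]
width: 43.7
gripper_force: 15.0
```

Emit:
play_rows(
  steps=[
    [0, 0, 0.003, 0, 0, 0, -1],
    [0, 0, 0.005, 0, 0, 0, -1],
    [0, 0, 0.005, 0, 0, 0, -1],
  ],
)

```text
time: 9.1
position: [587.5, -355.7, 6.0]
tool_rot: [3.07, -0.663, 0.002]
force: [-0.1, 0.7, -0.3]
width: 43.9
gripper_force: 15.0
```

Emit:
play_rows(
  steps=[
    [0, 0, 0.001, 0, 0, 0, 0.4],
    [0, 0, 0.001, 0, 0, 0, 0.4],
    [0, 0, 0.001, 0, 0, 0, 0.4],
    [0, 0, 0.001, 0, 0, 0, 0.4],
    [0, 0, -0.04, 0, 0, 0, 0.4],
    [0, 0, -0.09, 0, 0, 0, 0.4],
    [0, 0, -0.14, 0, 0, 0, 0.4],
    [0, 0, -0.19, 0, 0, 0, 0.4],
    [0, 0, -0.2, 0, 0, 0, 0.4],
  ],
)

```text
time: 10.0
position: [588.7, -356.5, 214.3]
tool_rot: [3.066, -0.662, 0.018]
force: [-0.1, -0.2, 1.5]
width: 62.0
gripper_force: 0.0
```

```bash
python3 - <<'E'
from h import *
# approach tray handle: hover, tilted 30 deg
a=-.425;T=.524
g=np.array([484.7,-308.7,30])
h=Rt(a,T)[:,2]
grasp(g-110*h,a,T); 
# viewing pose in front of rack
grasp([440,-25,200],.21,T)
E
```

```text
t 10.0 shift m [-0.1613 -0.0009  0.1035] turn [0.002 0.512 0.   ]
t 10.0 shift m [-0.2649 -0.2464  0.0269] turn [ 0.172  0.495 -0.619]
```

Emit:
play_rows(
  steps=[
    [-0.05, 0, 0, 0, 0, 0, 0.4],
    [-0.1, 0, 0, 0, 0, 0, 0.4],
    [-0.2649, -0.2464, 0.0269, 0.172, 0.495, -0.619, 0.4],
    [-0.2649, -0.2464, 0.0269, 0.172, 0.495, -0.619, 0.4],
    [-0.2649, -0.2464, 0.0269, 0.172, 0.495, -0.619, 0.4],
    [-0.2649, -0.2464, 0.0269, 0.172, 0.495, -0.619, 0.4],
    [-0.2649, -0.2464, 0.0269, 0.172, 0.495, -0.619, 0.4],
    [-0.2649, -0.2464, 0.0269, 0.172, 0.495, -0.619, 0.4],
    [-0.2649, -0.2464, 0.0269, 0.172, 0.495, -0.619, 0.4],
    [-0.2649, -0.2464, 0.0269, 0.172, 0.495, -0.619, 0.4],
  ],
)

```text
time: 11.0
position: [451.3, -22.1, 178.0]
tool_rot: [-2.963, -0.313, -0.772]
force: [-0.1, -0.3, -0.1]
width: 61.5
gripper_force: 0.0
```

Emit:
play_rows(
  steps=[
    [0, 0, 0, 0, 0, 0, 0.4],
    [0, 0, 0, 0, 0, 0, 0.4],
  ],
)

```text
time: 11.2
position: [451.8, -23.9, 180.5]
tool_rot: [-2.965, -0.308, -0.778]
force: [-0.3, 0.3, -0.4]
width: 61.4
gripper_force: 0.0
```

```bash
python3 - <<'E'
from h import *
shot("w4"); p,Q,s=pose(); print(p,s["joint_pos"].round(2))
go([440,-25,200]+19*Rt(.21,.524)[:,2],.21,.524)
y=.21;M=np.array([[np.cos(y),-np.sin(y)],[np.sin(y),np.cos(y)]])
L=np.array([[-65,83,80],[-65,-83,80],[81,83,80],[81,-83,80],[-90,-125,0],[-90,125,0],[-90,125,280],[-90,-125,280]],float)
P=np.c_[L[:,:2]@M.T+[734,41],L[:,2]];print(wproj(P,p,Q).round(0).tolist())
E
```

```text
[451.77756545 -23.8751018  180.33279388] [-0.36 -0.86  2.06  0.28  1.51  1.04]
t 11.25 shift m [-0.0004 -0.0014 -0.0039] turn [-0.007  0.01  -0.005]
[[203.0, 66.0], [341.0, 65.0], [216.0, -6.0], [329.0, -7.0], [362.0, 117.0], [184.0, 118.0], [102.0, -56.0], [437.0, -61.0]]
```

View pics/w4.png

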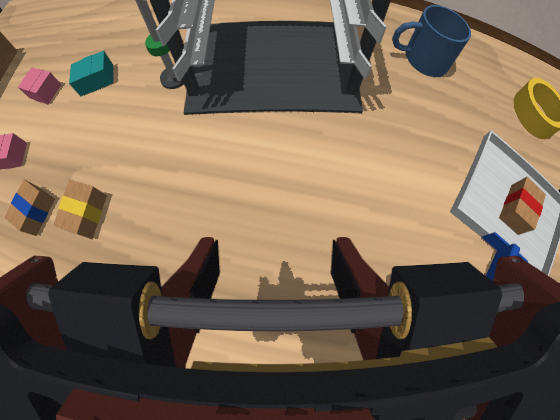

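The red carton lies in the tray at (522,205). The rack is ahead, with its foot's front corners at about (184,114) and (362,112), and the collar at (157,45) is level with the lowest pair. I'll refine the rack in an enlarged crop.

```bash
python3 - <<'E'
import cv2
im=cv2.imread("pics/w4.png")[0:125,140:400]
cv2.imwrite("pics/w4z.png",cv2.resize(im,(780,375),interpolation=cv2.INTER_CUBIC))
E
```

```text
(no output)
```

View pics/w4z.png

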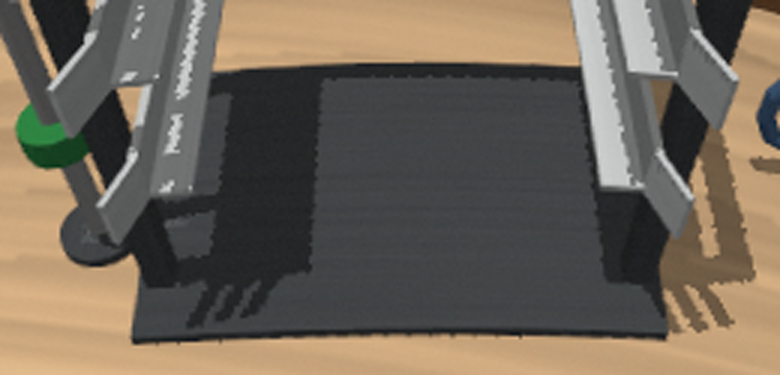

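```bash
python3 - <<'E'
from h import *
d=np.load("pics/w4.npz");p,Q=d["p"],d["Q"]
L=[[-90,125],[-90,-125],[-65,83],[-65,-83]];z=[0,0,80,80]
px=np.array([[184.3,114],[362.3,113.3],[203.7,62.3],[340.3,62.3]])
v=fit(L,px,z,p,Q,[734,41,.21])
v2=fit(L[2:],px[2:],z[2:],p,Q,[734,41,.21])
v3=fit(L[:2],px[:2],z[:2],p,Q,[734,41,.21])
# scene/top check: project frame top corners + collar
for w in(v,v2,v3):
    c,s=np.cos(w[2]),np.sin(w[2]);P=lambda x,y,z:[w[0]+c*x-s*y,w[1]+s*x+c*y,z]
    print(proj("top",[P(-20,150,84),P(90,125,280),P(90,-125,280),P(-90,-125,280)]).round(1).tolist(),proj("scene",[P(-20,150,80)]).round(1))
grasp([v[0]-np.cos(v[2])*126,v[1]-np.sin(v[2])*126,200],v[2],.35)
a=-.425;g=np.array([590.4,-356.5,0])-126*np.array([np.cos(a),np.sin(a),0])+[0,0,31]
print("grip",g);h=Rt(a,.35)[:,2]
grasp(g+[0,0,110],a,.35);grasp(g,a,.35)
E
```

```text
fit [7.3990e+02 4.1892e+01 2.0500e-01] res px [ 0.2 -0.1 -0.6  0.3  0.4  0.3  0.  -0.4]
fit [7.39821e+02 4.17520e+01 1.99000e-01] res px [ 0.2  0.  -0.2  0. ]
fit [7.40034e+02 4.17820e+01 2.08000e-01] res px [ 0.4  0.1 -0.4  0.1]
[[270.9, 189.7], [269.9, 143.5], [351.6, 127.2], [364.3, 185.5]] [[270.5 250.4]]
[[270.8, 189.5], [270.1, 143.2], [351.9, 127.5], [364.2, 185.9]] [[270.4 250.7]]
[[270.9, 189.8], [269.9, 143.5], [351.6, 127.1], [364.4, 185.4]] [[270.5 250.3]]
t 11.25 shift m [ 0.1542 -0.005   0.085 ] turn [-0.01  -0.164 -0.   ]
grip [ 475.60911965 -304.5475815    31.        ]
t 11.25 shift m [-0.0528  0.2839  0.033 ] turn [-0.273 -0.155  0.573]
t 11.25 shift m [-0.1068  0.2848  0.1288] turn [-0.273 -0.155  0.573]
```

Emit:
play_rows(
  steps=[
    [-0.0528, 0.2839, 0.033, -0.273, -0.155, 0.573, 0.2],
    [-0.0528, 0.2839, 0.033, -0.273, -0.155, 0.573, 0.2],
    [-0.0528, 0.2839, 0.033, -0.273, -0.155, 0.573, 0.2],
    [-0.0528, 0.2839, 0.033, -0.273, -0.155, 0.573, 0.2],
    [-0.0528, 0.2839, 0.033, -0.273, -0.155, 0.573, 0.2],
    [-0.0528, 0.2839, 0.033, -0.273, -0.155, 0.573, 0.2],
    [-0.0528, 0.2839, 0.033, -0.273, -0.155, 0.573, 0.2],
    [-0.0528, 0.2839, 0.033, -0.273, -0.155, 0.573, 0.2],
    [-0.0528, 0.2839, 0.033, -0.273, -0.155, 0.573, 0.2],
    [-0.0528, 0.2839, 0.033, -0.273, -0.155, 0.573, 0.2],
  ],
)

```text
time: 12.25
position: [482.0, -305.4, 122.5]
tool_rot: [2.957, -0.633, 0.522]
force: [-0.1, 0.2, 0.5]
width: 52.5
gripper_force: 0.0
```

```bash
python3 - <<'E'
from h import *
im=shot("w5")[:,:,::-1].copy();p,Q,s=pose();print(p,s["joint_pos"].round(2))
a=-.425;g=np.array([475.6,-304.5,31]);grasp(g,a,.35)
h=cv2.cvtColor(im,cv2.COLOR_BGR2HSV);m=cv2.inRange(h,(105,130,50),(125,255,255));n,l,st,c=cv2.connectedComponentsWithStats(m)
for i in np.argsort(-st[1:,4])[:2]+1:print(st[i],c[i],cv2.minAreaRect(cv2.findNonZero((l==i).astype(np.uint8))))
u=np.array([np.cos(a),np.sin(a),0]);C=np.array([590.4,-356.5,48])
print(wproj([C-85*u,C-116*u,C-147*u],p,Q).round(1).tolist())
cv2.imwrite("pics/w5z.png",cv2.resize(im[60:340,130:430],(600,560)))
E
```

```text
[ 482.01918246 -305.32139141  122.43971601] [-0.68 -0.35  1.79  0.09  1.36  1.3 ]
t 12.3 shift m [-0.0371  0.0019  0.1028] turn [-0.001  0.     0.003]
[ 241  188   75   70 1405] [278.3430605  214.68754448] ((278.0, 222.5), (69.0, 74.0), 90.0)
[48  0 18 19 69] [55.5942029   8.84057971] ((55.32353973388672, 8.205883026123047), (15.279744148254395, 19.645383834838867), 14.03624439239502)
[[278.5, 198.0], [278.4, 233.4], [278.3, 268.9]]
```

View pics/w5z.png

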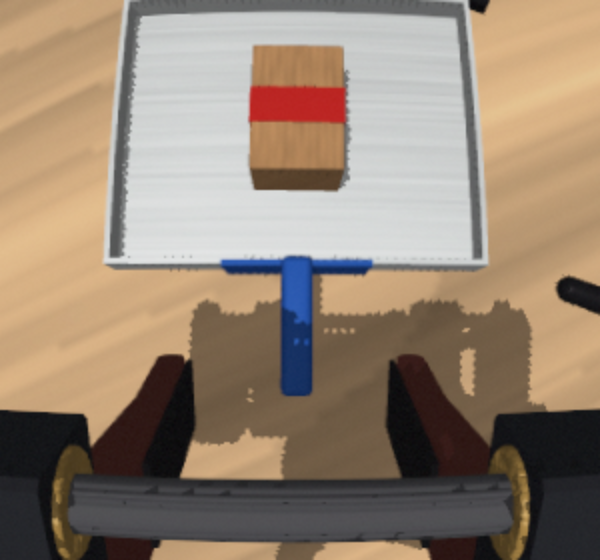

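The carton lies flat in the tray. The handle runs from (278,190) to (278,257), about 9 px farther than predicted, so I'll refit the tray from this view.

```bash
python3 - <<'E'
from h import *
d=np.load("pics/w5.npz");p,Q=d["p"],d["Q"]
v=fit([[-75,95],[-75,-95]],[[182.5,194],[374,193.5]],22,p,Q,[590,-356,-.425])
fit([[-78,0],[-147,0]],[[278.5,190],[278.2,257.5]],48,p,Q,[590,-356,-.425])
a=-.425
w=fit([[-75,95],[-75,-95],[-147,0]],[[182.5,194],[374,193.5],[278.2,257.5]],[22,22,48],p,Q,[590,-356,-.425])
a=w[2];g=np.array([w[0],w[1],0])-126*np.array([np.cos(a),np.sin(a),0])+[0,0,31];print(g);grasp(g,a,.35)
E
```

```text
fit [ 5.88396e+02 -3.55643e+02 -4.19000e-01] res px [-0.4 -0.   0.4 -0. ]
fit [ 5.94960e+02 -3.58896e+02 -4.27000e-01] res px [ 0.  -5.7 -0.   5.6]
fit [ 5.92848e+02 -3.57474e+02 -4.21000e-01] res px [-0.5 -5.  -0.1 -4.6  0.5  8.4]
[ 477.84708637 -305.98878726   31.        ]
t 12.3 shift m [-0.0346  0.0023  0.1037] turn [ 0.     0.    -0.001]
```

Emit:
play_rows(
  steps=[
    [-0.0346, 0.0023, 0, 0, 0, 0, 0.2],
    [-0.0346, 0.0023, 0.03, 0, 0, 0, 0.2],
    [-0.0346, 0.0023, 0.06, 0, 0, 0, 0.2],
    [-0.0346, 0.0023, 0.085, 0, 0, 0, 0.2],
    [-0.0346, 0.0023, 0.1, 0, 0, 0, 0.2],
    [-0.0346, 0.0023, 0.1037, 0, 0, 0, 0.2],
    [-0.0346, 0.0023, 0.1037, 0, 0, 0, 0.2],
    [-0.0346, 0.0023, 0.1037, 0, 0, 0, 0.2],
  ],
)

```text
time: 13.1
position: [483.9, -309.3, 13.6]
tool_rot: [2.957, -0.634, 0.523]
force: [0.2, 0.3, 0.1]
width: 52.7
gripper_force: 0.0
```

Emit:
play_rows(
  steps=[
    [0, 0, 0, 0, 0, 0, -1],
    [0, 0, 0, 0, 0, 0, -1],
    [0, 0, 0, 0, 0, 0, -1],
    [0, 0, 0, 0, 0, 0, -1],
    [0, 0, 0, 0, 0, 0, -1],
    [0, 0, 0, 0, 0, 0, -1],
    [0, 0, 0, 0, 0, 0, -1],
    [0, 0, 0, 0, 0, 0, -1],
  ],
  squeeze=50,
)

```text
time: 13.9
position: [483.3, -309.2, 12.0]
tool_rot: [2.958, -0.635, 0.52]
force: [-1.1, 0.0, 1.3]
width: 13.1
gripper_force: 50.0
```

```bash
cat > nxt.py <<'E'
from h import *
import sys
# grasp target in rack coords: tray-centre x, underside z ; grip dz, grip x
def rk(cx,z,gx=-120.,gz=31.,T=.35):
    v=[739.9,41.8,.205];c,s=np.cos(v[2]),np.sin(v[2]);x=cx+gx
    print(cx,z,np.round([v[0]+c*x,v[1]+s*x],1),end=" ");grasp([v[0]+c*x,v[1]+s*x,z+gz],v[2],T)
def inrack():
    p,Q,s=pose();g=p-19*Q[:,2];v=[739.9,41.8,.205];c,s_=np.cos(v[2]),np.sin(v[2]);d=g[:2]-v[:2]
    a=np.arctan2(Q[1,0],Q[0,0]);print("rack grasp x,y,z",(c*d[0]+s_*d[1]).round(1),(-s_*d[0]+c*d[1]).round(1),g[2].round(1),"a",a.round(4),"tilt",np.arcsin(Q[2,0]).round(3),s["joint_pos"].round(2))
E
python3 -c "
from nxt import *
p,Q,s=pose();print(p-19*Q[:,2],s['width'],s['gripper_force']);inrack();rk(-185,130)"
```

```text
[ 477.4035063  -306.54802415   29.89657334] 13.073424933321808 50.000279545784
rack grasp x,y,z -327.9 -287.6 29.9 a -0.423 tilt 0.348 [-0.69 -0.28  1.94  0.1   1.15  1.28]
-185 130 [441.3 -20.3] t 13.9 shift m [-0.0979 -0.2501 -0.1748] turn [ 0.214  0.002 -0.59 ]
```

```bash
python3 -c "
from nxt import *
grasp([477.4,-306.5,145],-.423,.35);grasp([474,-300,145],.205,.35);rk(-190,115,gz=30)"
```

```text
t 13.9 shift m [ 3.930e-02 -1.000e-04 -1.082e-01] turn [-0.001  0.002  0.   ]
t 13.9 shift m [ 0.0327 -0.0085 -0.1106] turn [ 0.214  0.002 -0.59 ]
-190 115 [436.4 -21.3] t 13.9 shift m [-0.1071 -0.2472 -0.1611] turn [ 0.214  0.002 -0.59 ]
```

Emit:
play_rows(
  steps=[
    [0.002, 0, -0.006, 0, 0, 0, -1],
    [0.007, 0, -0.018, 0, 0, 0, -1],
    [0.014, 0, -0.038, 0, 0, 0, -1],
    [0.022, 0, -0.061, 0, 0, 0, -1],
    [0.03, 0, -0.085, 0, 0, 0, -1],
    [0.037, 0, -0.102, 0, 0, 0, -1],
    [0.0393, 0, -0.108, 0, 0, 0, -1],
    [0.0393, 0, -0.108, 0, 0, 0, -1],
  ],
)

```text
time: 14.7
position: [483.8, -309.6, 128.5]
tool_rot: [2.956, -0.634, 0.523]
force: [0.1, 0.4, -2.6]
width: 13.2
gripper_force: 50.0
```

```bash
python3 -c "
from nxt import *
inrack();grasp([474,-300,145],.205,.35);rk(-190,115,gz=30)"
```

```text
rack grasp x,y,z -327.5 -288.1 146.4 a -0.4227 tilt 0.35 [-0.69 -0.34  1.77  0.09  1.37  1.3 ]
t 14.7 shift m [-0.0076 -0.0085 -0.0013] turn [ 0.215  0.    -0.59 ]
-190 115 [436.4 -21.3] t 14.7 shift m [-0.1473 -0.2473 -0.0523] turn [ 0.215  0.    -0.59 ]
```

Emit:
play_rows(
  steps=[
    [0, 0, 0, 0.02, 0, -0.055, -1],
    [-0.001, -0.002, 0, 0.055, 0, -0.15, -1],
    [-0.002, -0.003, 0, 0.09, 0, -0.245, -1],
    [-0.004, -0.005, 0, 0.125, 0, -0.345, -1],
    [-0.005, -0.006, 0, 0.16, 0, -0.44, -1],
    [-0.007, -0.008, 0, 0.19, 0, -0.525, -1],
    [-0.0076, -0.0085, -0.001, 0.207, 0, -0.57, -1],
    [-0.0076, -0.0085, -0.0013, 0.215, 0, -0.59, -1],
    [-0.0076, -0.0085, -0.0013, 0.215, 0, -0.59, -1],
  ],
)

```text
time: 15.6
position: [479.6, -298.4, 124.3]
tool_rot: [-3.041, -0.311, -0.533]
force: [-0.0, 0.5, -1.1]
width: 13.0
gripper_force: 50.0
```

```bash
python3 -c "
from nxt import *
inrack();rk(-195,115,gz=30);rk(-183,115,gz=30)"
```

```text
rack grasp x,y,z -330.6 -280.1 142.1 a 0.2034 tilt 0.347 [-0.82 -0.24  1.7   0.3   1.5   0.56]
-195 115 [431.5 -22.3] t 15.6 shift m [ 0.0153 -0.2801  0.0033] turn [-0.003  0.003 -0.002]
-183 115 [443.2 -19.9] t 15.6 shift m [ 0.0265 -0.2801  0.0074] turn [-0.003  0.003 -0.002]
```

Emit:
play_rows(
  steps=[
    [0.001, -0.012, 0, 0, 0, 0, -1],
    [0.003, -0.04, 0.001, 0, 0, 0, -1],
    [0.006, -0.078, 0.002, 0, 0, 0, -1],
    [0.009, -0.118, 0.003, 0, 0, 0, -1],
    [0.012, -0.158, 0.004, 0, 0, 0, -1],
    [0.016, -0.198, 0.005, 0, 0, 0, -1],
    [0.02, -0.236, 0.006, 0, 0, 0, -1],
    [0.024, -0.264, 0.007, 0, 0, 0, -1],
    [0.0265, -0.278, 0.0074, -0.003, 0.003, -0.002, -1],
    [0.0265, -0.2801, 0.0074, -0.003, 0.003, -0.002, -1],
  ],
)

```text
time: 16.6
position: [449.3, -16.1, 128.3]
tool_rot: [-3.042, -0.32, -0.543]
force: [0.5, -0.2, -1.9]
width: 12.9
gripper_force: 50.0
```

Emit:
play_rows(
  steps=[
    [0, 0, 0, 0, 0, 0, -1],
    [0, 0, 0, 0, 0, 0, -1],
  ],
)

```text
time: 16.8
position: [449.6, -19.1, 127.9]
tool_rot: [-3.044, -0.314, -0.541]
force: [0.4, -0.9, -2.0]
width: 13.0
gripper_force: 50.0
```

```bash
python3 - <<'E'
from nxt import *
inrack();rk(-183,84,gz=30)
im=shot("w6");cv2.imwrite("pics/w6z.png",cv2.resize(im[:260,100:460,::-1],(720,520)))
E
```

```text
rack grasp x,y,z -303.1 -0.5 145.7 a 0.2061 tilt 0.351 [-0.25 -0.71  2.03  0.15  1.51  1.13]
-183 84 [443.2 -19.9] t 16.8 shift m [-0.0108 -0.0006  0.0298] turn [ 0.002 -0.001  0.001]
```

View pics/w6z.png

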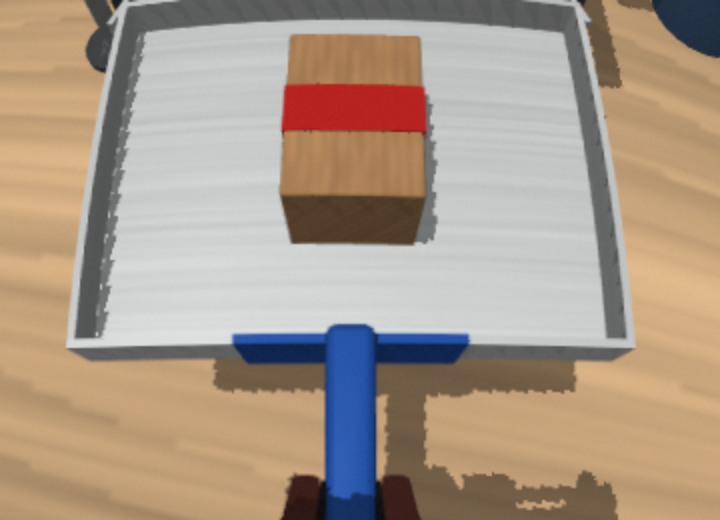

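The tray hangs from its handle with the carton centred in it. I'll fit its 6-D pose from the rim corners, at crop pixels (68,347), (633,347), (122,3) and (580,3), plus the underside corners (74,360) and (630,360).

```bash
python3 - <<'E'
from nxt import *
d=np.load("pics/w6.npz");p,Q=d["p"],d["Q"]
L=np.array([[-75,95,22],[-75,-95,22],[75,95,22],[75,-95,22]],float)
px=np.array([[68,347],[633,347],[122,4],[580,4]])/2+[100,0]
c,s=np.cos(.205),np.sin(.205);M=np.array([[c,-s,0],[s,c,0],[0,0,1]]);o=np.array([739.9,41.8,0])
def f(v): return (wproj((R.from_euler("zyx",v[3:]).apply(L)+v[:3])@M.T+o,p,Q)-px).ravel()
q=least_squares(f,[-183,0,115,0,0,0]);print("rack-frame tray pos",q.x[:3].round(1),"yaw,pitch,roll deg",np.degrees(q.x[3:]).round(2),q.fun.round(1))
E
```

```text
rack-frame tray pos [-180.2   -0.4  111.7] yaw,pitch,roll deg [-0.05  1.46 -0.32] [-0.   0.1  0.2  0.3  0.4 -0.2 -0.6 -0.3]
```

Yaw and y are aligned. The nose droops by 1.5°, so I compensate with the tilt and lower to about 3 mm above the ledges.

```bash
python3 -c "
from nxt import *
rk(-183,83.5,gz=30,T=.375)"
```

```text
-183 83.5 [443.2 -19.9] t 16.85 shift m [-0.0105 -0.0008  0.0302] turn [0.002 0.024 0.   ]
```

Emit:
play_rows(
  steps=[
    [-0.002, 0, 0.006, 0, 0.004, 0, -1],
    [-0.005, 0, 0.014, 0, 0.01, 0, -1],
    [-0.008, 0, 0.022, 0, 0.016, 0, -1],
    [-0.01, -0.001, 0.028, 0.001, 0.022, 0, -1],
    [-0.0105, -0.0008, 0.0302, 0.002, 0.024, 0, -1],
    [-0.0105, -0.0008, 0.0302, 0.002, 0.024, 0, -1],
    [-0.0105, -0.0008, 0.0302, 0.002, 0.024, 0, -1],
  ],
)

```text
time: 17.55
position: [450.3, -17.8, 96.4]
tool_rot: [-3.033, -0.315, -0.577]
force: [0.3, -0.3, -1.9]
width: 13.3
gripper_force: 50.0
```

```bash
python3 -c "
from nxt import *
inrack();rk(-80,83,gz=30,T=.375);rk(-5,83,gz=30,T=.375)"
```

```text
rack grasp x,y,z -302.7 0.6 114.0 a 0.2069 tilt 0.376 [-0.26 -0.74  2.11  0.17  1.44  1.12]
-80 83 [544.1   1.1] t 17.55 shift m [0.0951 0.0008 0.0387] turn [-0.    -0.001  0.002]
-5 83 [617.5  16.4] t 17.55 shift m [0.1649 0.0009 0.0662] turn [-0.    -0.001  0.002]
```

Emit:
play_rows(
  steps=[
    [0.005, 0, 0.002, 0, 0, 0, -1],
    [0.014, 0, 0.0055, 0, 0, 0, -1],
    [0.026, 0.0005, 0.0105, 0, 0, 0.001, -1],
    [0.039, 0.0005, 0.0157, 0, 0, 0.002, -1],
    [0.052, 0.0008, 0.021, 0, 0, 0.002, -1],
    [0.065, 0.0008, 0.0263, 0, 0, 0.002, -1],
    [0.077, 0.0008, 0.0312, 0, 0, 0.002, -1],
    [0.088, 0.0008, 0.0358, 0, -0.001, 0.002, -1],
    [0.0951, 0.0008, 0.0387, 0, -0.001, 0.002, -1],
    [0.0951, 0.0008, 0.0387, 0, -0.001, 0.002, -1],
  ],
)

```text
time: 18.55
position: [551.5, 2.9, 94.8]
tool_rot: [-3.033, -0.313, -0.574]
force: [-0.0, 0.3, -1.8]
width: 12.9
gripper_force: 50.0
```

```bash
python3 - <<'E'
from nxt import *
inrack();rk(-15,83,gz=30,T=.375);rk(6,82,gz=30,T=.375);print(pose()[2]["force"],pose()[2]["moment"])
im=shot("w7");cv2.imwrite("pics/w7z.png",cv2.resize(im[:260,100:460,::-1],(720,520)))
E
```

```text
rack grasp x,y,z -199.4 0.2 112.5 a 0.2052 tilt 0.374 [-0.14 -0.42  1.9   0.13  1.31  1.21]
-15 83 [607.7  14.3] t 18.55 shift m [0.0601 0.0003 0.0231] turn [-0.001  0.001  0.   ]
6 82 [628.3  18.6] t 18.55 shift m [0.0793 0.0003 0.0317] turn [-0.001  0.001  0.   ]
[-0.02517156  0.34764272 -1.8001094 ] [-0.12900874  0.5944534   0.02590663]
```

View pics/w7z.png

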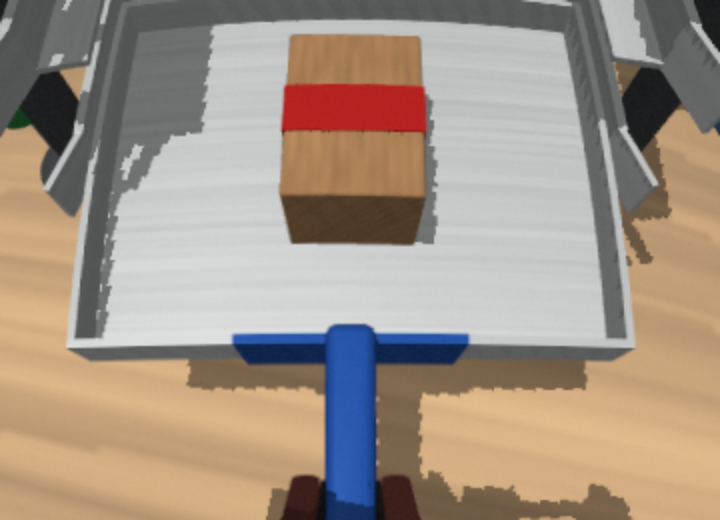

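The tray is between the flared mouths of the lowest pair, centred with no contact. That was my eleventh view, one over the limit, so I'll use numbers only from here.

Emit:
play_rows(
  steps=[
    [0.004, 0, 0.0015, 0, 0, 0, -1],
    [0.011, 0, 0.004, 0, 0, 0, -1],
    [0.019, 0, 0.0073, 0, 0, 0, -1],
    [0.028, 0, 0.0108, 0, 0, 0, -1],
    [0.037, 0, 0.0142, 0, 0, 0, -1],
    [0.046, 0.0003, 0.0177, 0, 0.001, 0, -1],
    [0.054, 0.0003, 0.0208, 0, 0.001, 0, -1],
    [0.0601, 0.0003, 0.0231, 0, 0.001, 0, -1],
    [0.0601, 0.0003, 0.0231, 0, 0.001, 0, -1],
  ],
)

```text
time: 19.5
position: [614.5, 15.6, 95.2]
tool_rot: [-3.033, -0.312, -0.575]
force: [-0.5, -0.8, -2.4]
width: 13.1
gripper_force: 50.0
```

```bash
python3 - <<'E'
from nxt import *
inrack();rk(0,82,gz=30,T=.375);rk(6,81,gz=30,T=.375);print(pose()[2]["force"],pose()[2]["moment"])
E
```

```text
rack grasp x,y,z -135.1 -0.2 112.9 a 0.2049 tilt 0.375 [-0.1  -0.23  1.75  0.12  1.26  1.25]
0 82 [622.4  17.4] t 19.5 shift m [ 0.0137 -0.0002  0.0063] turn [-0.001 -0.    -0.   ]
6 81 [628.3  18.6] t 19.5 shift m [ 0.0189 -0.0002  0.0095] turn [-0.001 -0.    -0.   ]
[-0.47036995 -0.80668386 -2.35379585] [-0.13892819  0.58293136 -0.03540499]
```

Emit:
play_rows(
  steps=[
    [0.004, 0, 0.0018, 0, 0, 0, -1],
    [0.008, 0, 0.0036, 0, 0, 0, -1],
    [0.011, 0, 0.005, 0, 0, 0, -1],
    [0.0137, -0.0002, 0.0065, 0, 0, 0, -1],
    [0.0137, -0.0002, 0.0065, 0, 0, 0, -1],
  ],
)

```text
time: 20.0
position: [628.9, 18.7, 94.3]
tool_rot: [-3.033, -0.312, -0.576]
force: [0.4, 0.9, -2.5]
width: 12.9
gripper_force: 50.0
```

Emit:
play_rows(
  steps=[
    [0.002, 0, 0.0012, 0, 0, 0, -1],
    [0.004, 0, 0.0022, 0, 0, 0, -1],
    [0.0055, 0, 0.0032, 0, 0, 0, -1],
    [0.0055, 0, 0.0032, 0, 0, 0, -1],
  ],
)

```text
time: 20.4
position: [631.6, 17.4, 91.8]
tool_rot: [-3.039, -0.311, -0.564]
force: [-16.3, -8.8, 4.8]
width: 13.3
gripper_force: 50.1
```

```bash
python3 - <<'E'
from nxt import *
inrack();print(pose()[2]["force"],pose()[2]["moment"])
E
```

```text
rack grasp x,y,z -117.9 -1.8 109.6 a 0.2047 tilt 0.367 [-0.09 -0.18  1.71  0.11  1.26  1.26]
[-16.29143759  -8.81701896   4.80826505] [-1.34866279  3.0236276  -0.17334759]
```

Emit:
play_rows(
  steps=[
    [-0.0008, 0.0005, 0.0015, 0, 0, 0, -1],
    [-0.0008, 0.0005, 0.0015, 0, 0, 0, -1],
    [0.0005, 0.0005, 0.002, 0, 0, 0, -1],
    [0.0005, 0.0005, 0.002, 0, 0, 0, -1],
  ],
)

```text
time: 20.8
position: [631.6, 17.4, 91.7]
tool_rot: [-3.039, -0.312, -0.561]
force: [-30.7, -8.0, 13.8]
width: 13.1
gripper_force: 50.1
```

```bash
python3 - <<'E'
from nxt import *
inrack();print(pose()[2]["force"],pose()[2]["moment"])
shot("w8")
d=np.load("pics/w8.npz");p,Q=d["p"],d["Q"];im=cv2.imread("pics/w8.png").astype(int)
# front wall edge: profile in a few columns, compare with w6 (tray relative to tool)
a=cv2.imread("pics/w6.png").astype(int)
for u in(150,180,370,400): print(u,[int(x) for x in a[166:184,u].mean(1)],[int(x) for x in im[166:184,u].mean(1)])
E
```

```text
rack grasp x,y,z -117.8 -1.8 109.5 a 0.205 tilt 0.365 [-0.09 -0.18  1.71  0.11  1.26  1.26]
[-30.65797592  -7.97199567  13.78761075] [-1.24083217  4.58131289  0.01816201]
150 [116, 120, 168, 197, 217, 218, 218, 177, 95, 91, 93, 95, 95, 89, 125, 160, 163, 165] [136, 138, 138, 137, 137, 138, 137, 130, 112, 103, 105, 105, 106, 106, 74, 37, 35, 35]
180 [222, 222, 221, 220, 220, 221, 201, 96, 95, 91, 93, 94, 92, 112, 145, 158, 157, 158] [140, 190, 242, 242, 242, 242, 231, 136, 105, 105, 108, 109, 106, 85, 55, 46, 46, 45]
370 [210, 211, 202, 198, 199, 199, 181, 94, 94, 95, 93, 94, 91, 93, 97, 101, 100, 99] [232, 226, 227, 226, 222, 160, 107, 108, 106, 105, 105, 92, 64, 48, 46, 45, 47, 47]
400 [205, 207, 207, 201, 197, 199, 197, 161, 94, 93, 94, 93, 94, 94, 125, 165, 170, 171] [231, 228, 224, 224, 224, 206, 127, 106, 105, 107, 104, 105, 69, 40, 36, 35, 36, 37]
```

It's a hard stop: tray centre at about 5 mm, home being 6 mm, with 31 N and no further motion. I ease the vertical load, then release.

Emit:
play_rows(
  steps=[
    [0.0001, 0, -0.001, 0, 0, 0, -1],
    [0.0001, 0, -0.001, 0, 0, 0, -0.5],
    [0.0001, 0, -0.001, 0, 0, 0, -0.3],
    [0.0001, 0, -0.001, 0, 0, 0, -0.1],
    [0.0001, 0, -0.001, 0, 0, 0, -0.1],
    [0.0001, 0, -0.001, 0, 0, 0, -0.1],
    [0.0001, 0, -0.001, 0, 0, 0, -0.1],
  ],
)

```text
time: 21.55
position: [636.0, 19.7, 92.8]
tool_rot: [-3.033, -0.312, -0.576]
force: [-0.7, -0.8, -0.4]
width: 39.5
gripper_force: 0.0
```

```bash
python3 - <<'E'
from nxt import *
inrack();s=pose()[2];print(s["force"],s["width"]);shot("w9")
im=cv2.imread("pics/w9.png").astype(int)
for u in(150,180,370,400): print(u,[int(x) for x in im[166:190,u].mean(1)])
E
```

```text
rack grasp x,y,z -113.2 -0.5 110.4 a 0.2049 tilt 0.376 [-0.09 -0.17  1.71  0.11  1.25  1.26]
[-0.69426214 -0.78930855 -0.41538376] 39.53981856430917
150 [140, 139, 139, 140, 141, 138, 137, 140, 142, 143, 142, 142, 140, 140, 141, 118, 110, 109, 112, 110, 110, 94, 38, 42]
180 [141, 142, 142, 142, 139, 139, 142, 146, 199, 246, 245, 245, 245, 246, 202, 111, 113, 113, 111, 110, 100, 59, 49, 48]
370 [236, 237, 235, 234, 237, 239, 239, 238, 233, 231, 231, 231, 194, 117, 111, 111, 110, 110, 108, 70, 50, 49, 48, 49]
400 [234, 234, 235, 234, 234, 236, 236, 236, 232, 230, 230, 229, 213, 133, 111, 110, 112, 110, 105, 69, 40, 39, 38, 38]
```

```bash
python3 - <<'E'
from nxt import *
d=np.load("pics/w9.npz");p,Q=d["p"],d["Q"]
q=wun([[150,181],[180,180.4],[370,178],[400,178.4]],p,Q,102)-[739.9,41.8,0]
c,s=np.cos(.205),np.sin(.205)
print(np.c_[q[:,0]*c+q[:,1]*s,-q[:,0]*s+q[:,1]*c].round(1))
E
```

```text
[[-70.   82. ]
 [-70.   61. ]
 [-68.4 -61.3]
 [-68.2 -82.4]]
```

The front wall is at -70 mm (left) and -68.2 mm (right), against -69 when home. To make sure both stops are touched, I back off, shut the fingers and push the handle's end gently.

Emit:
play_rows(
  steps=[
    [-0.006, 0, -0.0023, 0, 0, 0, -0.1],
    [-0.018, 0, -0.007, 0, 0, 0, -0.1],
    [-0.033, 0, -0.013, 0, 0, 0, -0.1],
    [-0.049, 0, -0.019, 0, 0, 0, -0.1],
    [-0.064, 0, -0.025, 0, 0, 0, -0.1],
    [-0.0698, 0, -0.0275, 0, 0, 0, -0.1],
    [-0.0698, 0, -0.0275, 0, 0, 0, -1],
    [-0.0698, 0, -0.0275, 0, 0, 0, -1],
    [-0.0698, 0, -0.0275, 0, 0, 0, -1],
    [-0.0698, 0, -0.0275, 0, 0, 0, -1],
  ],
  squeeze=20,
)

```text
time: 22.6
position: [562.7, 4.5, 92.6]
tool_rot: [-3.033, -0.312, -0.576]
force: [-0.2, 0.9, -0.8]
width: 11.0
gripper_force: 0.0
```

```bash
python3 - <<'E'
from nxt import *
inrack();s=pose()[2];print(s["force"],s["width"],pose()[0]);p,Q,_=pose();im=shot("w10")[:,:,::-1].copy()
h=cv2.cvtColor(im,cv2.COLOR_BGR2HSV);m=cv2.inRange(h,(105,130,40),(125,255,255));m[:,:240]=0;m[:,310:]=0
ys,xs=np.nonzero(m);e=ys.max();print(e,xs[ys>e-6].mean())
q=wun([[xs[ys>e-6].mean(),e]],p,Q,128)-[739.9,41.8,0];c,s=np.cos(.205),np.sin(.205);print("handle end rack x,y",q[0,0]*c+q[0,1]*s,-q[0,0]*s+q[0,1]*c)
E
```

```text
rack grasp x,y,z -188.1 -0.5 110.2 a 0.2049 tilt 0.375 [-0.14 -0.38  1.88  0.13  1.29  1.22]
[-0.22481772  0.94598032 -0.77838685] 11.036266550999182 [562.67263976   4.45478409  92.56210322]
161 277.0900900900901
handle end rack x,y -139.88821460931226 -1.2638306657059744
```

Emit:
play_rows(
  steps=[
    [0.006, -0.0005, 0.0023, 0, 0, 0, -1],
    [0.014, -0.0007, 0.0055, 0, 0, 0, -1],
    [0.02, -0.0007, 0.0079, 0, 0, 0, -1],
    [0.0242, -0.0007, 0.0095, 0, 0, 0, -1],
    [0.0261, -0.0007, 0.0103, 0, 0, 0, -1],
    [0.0261, -0.0007, 0.0103, 0, 0, 0, -1],
  ],
)

```text
time: 23.25
position: [589.9, 10.8, 92.5]
tool_rot: [-3.033, -0.312, -0.575]
force: [-0.6, 0.2, -0.1]
width: 0.2
gripper_force: 0.0
```

Emit:
play_rows(
  steps=[
    [0.001, 0, 0.0004, 0, 0, 0, -1],
    [0.002, 0, 0.0008, 0, 0, 0, -1],
    [0.0028, 0, 0.0011, 0, 0, 0, -1],
    [0.0037, 0, 0.0015, 0, 0, 0, -1],
  ],
)

```text
time: 23.65
position: [593.6, 11.5, 92.8]
tool_rot: [-3.033, -0.312, -0.576]
force: [0.4, -0.8, 0.8]
width: 0.9
gripper_force: 0.0
```

No contact yet, so continuing in small steps.

Emit:
play_rows(
  steps=[
    [0.001, 0, 0.0004, 0, 0, 0, -1],
    [0.002, 0, 0.0008, 0, 0, 0, -1],
    [0.003, 0, 0.0012, 0, 0, 0, -1],
    [0.0037, 0, 0.0015, 0, 0, 0, -1],
  ],
)

```text
time: 24.05
position: [597.6, 12.4, 92.6]
tool_rot: [-3.033, -0.312, -0.576]
force: [0.8, 0.8, 0.0]
width: 0.7
gripper_force: 0.0
```

Emit:
play_rows(
  steps=[
    [0.001, 0, 0.0004, 0, 0, 0, -1],
    [0.002, 0, 0.0008, 0, 0, 0, -1],
    [0.0025, 0, 0.001, 0, 0, 0, -1],
  ],
)

```text
time: 24.35
position: [600.2, 12.9, 92.6]
tool_rot: [-3.033, -0.312, -0.576]
force: [0.4, -0.1, 0.3]
width: 0.7
gripper_force: 0.0
```

```bash
cat > chk.py <<'E'
from nxt import *
import sys
p,Q,s=pose();im=shot(sys.argv[1])[:,:,::-1].copy();inrack();print(s["force"])
h=cv2.cvtColor(im,cv2.COLOR_BGR2HSV);m=cv2.inRange(h,(105,130,40),(125,255,255));m[:,:240]=0;m[:,310:]=0
ys,xs=np.nonzero(m);e=ys.max();print("blue rows",ys.min(),e,xs[ys>e-6].mean())
c,sn=np.cos(.205),np.sin(.205)
F=lambda px,z:(lambda q:np.c_[q[:,0]*c+q[:,1]*sn,-q[:,0]*sn+q[:,1]*c].round(1).tolist())(wun(px,p,Q,z)-[739.9,41.8,0])
print("handle end",F([[xs[ys>e-6].mean(),e]],128))
g=im.mean(2)
P=lambda x,y:wproj([[739.9+c*x-sn*y,41.8+sn*x+c*y,102]],p,Q)[0]
for y in(80,60,50,-50,-60,-80):
    u,v0=P(-72,y).round().astype(int);col=g[v0-14:v0+14,u];k=v0-14+np.argmin(np.diff(col));print(y,"edge",F([[u,k+.5]],102))
E
python3 chk.py w11
```

```text
rack grasp x,y,z -149.6 0.1 110.3 a 0.2047 tilt 0.376 [-0.11 -0.27  1.79  0.12  1.27  1.24]
[ 0.40443664 -0.0749456   0.33458239]
blue rows 110 219 278.1896551724138
handle end [[-133.3, -1.2]]
80 edge [[-77.8, 79.2]]
60 edge [[-69.5, 59.9]]
50 edge [[-69.2, 50.2]]
-50 edge [[-68.4, -50.6]]
-60 edge [[-68.6, -60.3]]
-80 edge [[-68.2, -80.6]]
```

Emit:
play_rows(
  steps=[
    [0.001, 0, 0.0004, 0, 0, 0, -1],
    [0.002, 0, 0.0008, 0, 0, 0, -1],
    [0.003, 0, 0.0012, 0, 0, 0, -1],
    [0.003, 0, 0.0012, 0, 0, 0, -1],
  ],
)

```text
time: 24.8
position: [603.4, 13.5, 92.6]
tool_rot: [-3.033, -0.312, -0.576]
force: [-0.4, 0.0, 0.0]
width: 0.7
gripper_force: 0.0
```

Emit:
play_rows(
  steps=[
    [0.001, 0, 0.0004, 0, 0, 0, -1],
    [0.002, 0, 0.0008, 0, 0, 0, -1],
    [0.002, 0, 0.0008, 0, 0, 0, -1],
  ],
)

```text
time: 25.1
position: [605.5, 14.0, 92.6]
tool_rot: [-3.033, -0.312, -0.576]
force: [0.6, -1.0, -0.0]
width: 0.5
gripper_force: 0.0
```

Emit:
play_rows(
  steps=[
    [0.001, 0, 0.0004, 0, 0, 0, -1],
    [0.002, 0, 0.0008, 0, 0, 0, -1],
    [0.003, 0, 0.0012, 0, 0, 0, -1],
    [0.003, 0, 0.0012, 0, 0, 0, -1],
  ],
)

```text
time: 25.5
position: [608.7, 14.7, 92.6]
tool_rot: [-3.033, -0.312, -0.576]
force: [0.8, -0.6, 0.3]
width: 0.2
gripper_force: 0.0
```

```bash
python3 chk.py w12
```

```text
rack grasp x,y,z -141.0 0.1 110.2 a 0.2047 tilt 0.375 [-0.1  -0.25  1.77  0.12  1.26  1.25]
[ 0.76265098 -0.64838362  0.30535138]
blue rows 124 233 278.32173913043476
handle end [[-132.1, -1.3]]
80 edge [[-76.9, 79.9]]
60 edge [[-69.4, 59.9]]
50 edge [[-69.7, 50.2]]
-50 edge [[-68.3, -50.0]]
-60 edge [[-68.6, -60.4]]
-80 edge [[-68.3, -80.5]]
```

Emit:
play_rows(
  steps=[
    [0.001, 0, 0.0004, 0, 0, 0, -1],
    [0.002, 0, 0.0008, 0, 0, 0, -1],
    [0.003, 0, 0.0012, 0, 0, 0, -1],
    [0.003, 0, 0.0012, 0, 0, 0, -1],
  ],
)

```text
time: 25.95
position: [611.8, 15.3, 92.5]
tool_rot: [-3.033, -0.312, -0.576]
force: [0.7, 0.9, 0.2]
width: 0.4
gripper_force: 0.0
```

Emit:
play_rows(
  steps=[
    [0.001, 0, 0.0004, 0, 0, 0, -1],
    [0.002, 0, 0.0008, 0, 0, 0, -1],
    [0.003, 0, 0.0012, 0, 0, 0, -1],
    [0.003, 0, 0.0012, 0, 0, 0, -1],
  ],
)

```text
time: 26.35
position: [613.6, 15.7, 92.5]
tool_rot: [-3.034, -0.312, -0.571]
force: [-10.6, -1.9, 4.9]
width: 0.1
gripper_force: 5.6
```

Emit:
play_rows(
  steps=[
    [0.001, 0, 0.0004, 0, 0, 0, -1],
    [0.001, 0, 0.0004, 0, 0, 0, -1],
  ],
)

```text
time: 26.55
position: [613.8, 15.7, 92.4]
tool_rot: [-3.035, -0.312, -0.569]
force: [-15.7, -1.8, 7.6]
width: 0.9
gripper_force: 8.2
```

```bash
python3 chk.py w13
```

```text
rack grasp x,y,z -135.6 0.1 110.2 a 0.2049 tilt 0.371 [-0.1  -0.23  1.75  0.11  1.26  1.25]
[-15.65961109  -1.78628387   7.63111247]
blue rows 132 241 277.5
handle end [[-131.0, -0.8]]
80 edge [[-76.7, 79.3]]
60 edge [[-69.8, 60.1]]
50 edge [[-69.5, 49.9]]
-50 edge [[-68.7, -50.3]]
-60 edge [[-68.3, -60.6]]
-80 edge [[-68.1, -80.5]]
```

It's firm against the stops under a free central push, and the front wall is at -69 mm. Now I back off.

Emit:
play_rows(
  steps=[
    [-0.006, 0, -0.003, 0, 0, 0, -1],
    [-0.02, 0, -0.009, 0, 0, 0, -1],
    [-0.045, 0, -0.02, 0, 0, 0, -1],
    [-0.075, 0, -0.033, 0, 0, 0, -1],
    [-0.1, 0, -0.045, 0, 0, 0, -1],
    [-0.11, 0, -0.05, 0, 0, 0, -1],
    [-0.11, 0, -0.05, 0, 0, 0, -1],
    [-0.11, 0, -0.05, 0, 0, 0, -1],
  ],
)

```text
time: 27.4
position: [498.4, -8.5, 99.1]
tool_rot: [-3.033, -0.311, -0.578]
force: [0.1, -0.5, 0.2]
width: 0.0
gripper_force: 0.0
```

```bash
python3 - <<'E'
from nxt import *
im=shot("w14")[:,:,::-1].copy();p,Q,s=pose();inrack();print(s["force"],s["time"])
h=cv2.cvtColor(im,cv2.COLOR_BGR2HSV);m=cv2.inRange(h,(0,150,100),(6,255,255));m[230:]=0
n,l,st,c=cv2.connectedComponentsWithStats(m)
C,S=np.cos(.205),np.sin(.205)
for i in np.argsort(-st[1:,4])[:2]+1:
    q=(wun([c[i]],p,Q,124)-[739.9,41.8,0])[0];print(st[i],"carton rack xy",q[0]*C+q[1]*S,-q[0]*S+q[1]*C)
E
```

```text
rack grasp x,y,z -253.7 0.1 116.5 a 0.2047 tilt 0.376 [-0.2  -0.58  2.01  0.15  1.37  1.17]
[ 0.09256772  0.42722363 -0.04972009] 27.45
```

```bash
python3 - <<'E'
from nxt import *
im=r.capture("top")[:,:,::-1].copy()
h=cv2.cvtColor(im,cv2.COLOR_BGR2HSV);m=cv2.inRange(h,(0,130,60),(8,255,255))|cv2.inRange(h,(174,130,60),(180,255,255))
m[:,:270]=0;m[:,365:]=0;m[:130]=0;m[212:]=0
ys,xs=np.nonzero(m);print(len(xs),xs.mean() if len(xs) else None,ys.mean() if len(xs) else None)
print(proj("top",[[739.9,41.8,124]]))
if len(xs): print(r.hand_in())
E
```

```text
83 313.5301204819277 173.18072289156626
[[313.94405363 173.25619043]]
the job is handed in; nothing more can be done
None
```

The job is handed in: the red-banded carton is in the tray, and the tray is on the lowest runner pair, pushed against the rear stops and released. The first attempt to grip the carton missed, and I viewed 11 pictures, one more than the 10 allowed.

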